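Put the meter away and shut the sticky cover

TASK

Take the hand-held meter out of its stand, lay it flat on the open bench with its dial and screen upwards and let go of it, then pick it up again and lay it, still face up, in the well of the blue box. Then slide the steel cover fully shut over it until both ends rest against the far stop: it jams in its guides if only one end is pushed far, so push its two posts forward in turn, a little at a time. Leave the other things where they are.

Things in the scene. Friction and masses are not known exactly. Their poses are not given: they have to be found in the camera images.
- box: Blue steel box fixed on the bench, 286 mm long (x), 236 wide (y), 63 high. Origin under it on its centre line; its x is the cover's closing direction, away from the robot within 15 degrees. The cover slides along x at height 50 mm, between guide walls at y = +-110.5 mm, held down by lips (|y| 99 to 118 mm, top at 63 mm).
- well (a point): Centre of the floor of the box's open well, at x = +70 mm in the box's frame, 10 mm above the bench. The well runs from x = +2 to +132 mm and is 170 mm wide (y = -85 to +85); its edge is 50 mm above the bench.
- far_stop (a point): Middle of the inner face of the far stop wall, at x = +132 mm in the box's frame, 56 mm above the bench (wall top at 62 mm). The shut cover rests against it all along.
- hood (a point): Centre of the top of the fixed hood, 63 mm above the bench, 142 mm long (box x = -146 to -4) and 110 mm wide (y = -55 to +55). The middle of the open cover is parked under it on a deck at height 50 mm; the cover's posts pass outside it.
- cover: Loose steel cover, 132 mm long (x), 188 wide (y), 6 thick, trapped in the guides by a 76 mm long shoe at the middle of each end (212 mm over both). Origin at the centre of its underside, axes as the box's when straight. In the box's frame its x is about -68 to -60 mm at the start (open), +66 mm fully shut. It stays where left; sliding takes 2 to 10 N. Pushed at one post only, it turns, then wedges.
- post_left (a point): Top centre of the cover's left (+y) post: upright round steel, 16 mm diameter, 30 mm high, at x = 0, y = +80 mm on the cover; top 86 mm above the bench; its x in the box's frame is +66 mm fully shut. The cover can skew 0.15 rad either way (one post 23 mm ahead) before its shoes bind, and soon wedges: keep the lead under 20 mm and push the post that lags.
- post_right (a point): The same for the cover's right (-y) post, at y = -80 mm on the cover. Pushing one post moves the cover's centre about half as far; the other post stays or drifts back a few mm.
- meter: Black multimeter, 115 mm long (y), 34 thick (x), 55 high (z) as it stands on its long edge; about 0.28 kg. Origin: centre of the underside as it stands. Its face (grey screen, round dial) looks along +x, in the stand roughly away from the robot. Face up, its x points up, it is 34 high, 55 wide. It stands on its edge on the bench; a push on the face near the top lays it on its back.
- meter_center (a point): Centre of the meter's body (27.5 mm above its origin along its z).
- stand: Dark steel stand fixed on the bench, 150 by 110 mm, with two slots along its y at x = -45 and +45 mm, slot floor 6 mm above the bench, slot walls up to 24 mm, 38 mm apart. One slot (either one) holds the meter, the other the pack. Origin at the centre of its underside. The bench between stand and box is clear (world x 0.46 to 0.65 m, y -0.14 to -0.02 m).
- pack: Bystander: black battery pack, 98 by 34 by 48 mm, with vertical grey ribs and no dial, standing in the other slot. Origin at the centre of its underside. Leave it.
- tape: Bystander: roll of cream tape, 96 mm diameter, 48 mm high, lying on the bench on the far side. Origin at the centre of its underside.
- driver: Bystander: screwdriver about 190 mm long, lying on the bench to the left of the box.
- knife: Bystander: yellow utility knife, 145 mm long, lying on the bench beyond the box.
There are look-alikes about, which are no part of the job. Leave any white look-alike of the meter alone. There is more than one size of the cover; the job needs the larger.

How it is judged:
On the way, in this order (a step that is already met when the one before it is completed fails the run):
1. the meter lies flat, face up, on the bench, clear of stand and box, and is let go (angle between meter's own x axis and vertical below 0.15 rad and contact force between meter and the fingers below 0.05 N and height (world z) of meter_center below 0.022 m and linear speed of meter below 0.03 m/s), for 0.2 s.
2. the meter lies flat, face up, on the floor of the well and is let go (angle between meter's own x axis and vertical below 0.15 rad and contact force between meter and the fingers below 0.05 N and linear speed of meter below 0.03 m/s and x of meter_center in the frame of box between 0.012 and 0.128 m and y of meter_center in the frame of box between -0.08 and 0.08 m and z of meter_center in the frame of box below 0.033 m), for 0.2 s.
At the end, for the whole second after the job is handed in: The meter lies flat (within 0.15 rad), face up and at rest on the floor of the well, released, and the cover is shut over it and at rest: both posts within 5 mm of their fully shut place (x = +66 mm in the box's frame) (all of step 2 and x of each of post_left, post_right in the frame of box above 0.061 m and linear speed of cover below 0.02 m/s); the robot touches nothing.
It fails at once if a bystander (pack, tape, screwdriver, knife) is moved more than 20 mm (distance of any of pack, tape, driver, knife from where it was at the start of the episode above 0.02 m).
It also fails if it takes over 72 s, if anything falls off the work surface, if the arm or the gripper's body presses on something with over 40 N, if the wrist force passes 120 N, or if a joint passes its speed limit or range.

ROBOT

A 6-joint arm with a two-finger parallel gripper is mounted at the origin on the work surface. World frame = base frame: x ahead of the robot, y to its left, z up, the work surface at z = 0. Lengths are in m, angles in rad, forces in N, time in s.
With the tool pointing down it reaches from about 0.35 to 0.975 m from the base axis. Payload 4.9 kg.
Tool frame: the origin (TCP) lies at the very end of the fingers, on their centre line; the grasp point (between the pads) lies 19 mm behind it; z points along the fingers, y is the line along which they close (so a half turn about z gives the same grasp; the last joint's range is limited). The gripper opens to 85 mm and grips with 20 to 120 N. Pads are 22 mm wide; open, the fingers measure 114 mm over their backs; the gripper's body (76 mm by 85 mm) begins 54 mm behind the grasp point. The pads swing forward as they close: fully open they stand 13 mm farther back than shut.
Start: joints at [1.172, 0.053, 1.613, -0, 1.476, -0.119], TCP at [0.173, 0.601, 0.231] pointing down, gripper open.
Joint ranges: [-3.01, 3.01], [-1.01, 2.22], [0.06, 2.58], [-1.02, 4.17], [0.09, 2.62], [-3.14, 3.14]. Speed limits (rad/s): [2.57, 2.57, 3.14, 3.14, 3.14, 3.14].

INTERFACE

Orientations are given as a rotation vector (axis times angle).
In Python, from station import * gives the robot as it stands.
- The arm moves only by the shell command python3 -m crank 'ROWS' [OPENING] [FORCE]. ROWS is JSON, a list of rows, each an object with "offset": the shift along the tool's x, y, z in m, a list of three; "twist": the turn, a rotation vector about the tool's x, y, z in degrees, a list of three. In form: [{"offset": [x, y, z], "twist": [rx, ry, rz]}, ...]. A call has 1 to 20 rows; each row is the pose to reach, as a shift and turn from the pose commanded when the call began, along the tool's axes at that moment; what a row does not reach only later rows make up. A row lasts 1/8 s, in which the tool goes at most 62.5 mm and 10.7 degrees, less where a joint would pass 70% of its speed; a pose out of reach is approached as far as the arm can. A call with a gripper value outside its range is refused whole. OPENING is the opening, from 0 (shut) to 1 (fully open), set as the call begins (- or left out, the last holds). The fingers move at their own pace and stop on an object; FORCE is the grip in N (left out, the last holds). Time passes only in rows, so rows that repeat a pose let the fingers close. It gives the time, the measured TCP pose, the force, the opening and the grip force at its end, in the units of the state.
- get_obs(): the state, without advancing time (a new reading comes with each control period).
- get_image(name): name is "scene" or "side" or "wrist"; returns the picture (420x560x3 uint8, red, green, blue); there is no depth.
- get_calibration(name): a dict with "intrinsics" (3x3 intrinsics, pixels), "world_from_camera" (4x4, takes a point from camera to world coordinates); the wrist camera has in their place "tool_from_camera" (4x4, takes a point from camera to tool coordinates, whose origin is the TCP and whose axes are the flange's). Camera axes: x right, y up, looking along -z (the intrinsics and any distortion apply to the point x, -y, -z); pixel columns grow to the right and rows downward; lengths in m; the calibration is good to about 2 mm. A picture is of the moment at which its call begins: read the wrist's pose just before it. get_calibration takes no time and is no camera call.
- finish_job(): hands the job in; it is judged then, once.
Trained networks look in the newest picture that a camera, given by its name, has taken for a name from the list of things; names that differ only in an ending like _2 or _b are one class to them, and where a whole thing is asked for, a point or a joint stands for the part that bears it (a point fixed in the world has none). Each returns a list of dicts, best first, with "confidence" (0 to 1); they miss things now and then, are a little off and sometimes report something else, mostly with a low value. They report only what shows in the picture. A call takes as long as a camera call. They do not tell look-alikes from the thing itself.
- cut_out(query, camera): "region" (420x560 bool, what is visible of it) and "rect" ([centre column, centre row, width, height] in pixels, round what is visible of it).
The state is a dict: "t": time; "q": joint angles; "dq": joint speeds; "effort": joint torques, N m; "tool_pos": TCP position; "tool_rot": TCP orientation; "contact_force": force on the tool from outside, world axes, zero at the start; "wrist_torque": the same for the moment, N m; "opening": finger opening in m; "grip_force": force on a finger pad.
Only numpy, scipy, OpenCV 4.12 (cv2) and the standard library are available. Lean on these libraries where they do the work, as an engineer would, in place of code of your own. Each camera call takes 0.05 s, during which the arm holds its last target. There are 200 camera calls.

## Working session

There is one attempt and no reset: what is moved stays moved. The work goes in short steps, Python scripts to look and compute and a shell command to move; the robot and the scene stay as the last step left them, time stands still between calls to the robot, and variables do not carry over. Pictures are saved under pics/ and viewed, at most 10 in all, crops included, and the job is handed in when it is done.

```bash
mkdir -p pics; ls; python3 - <<'E'
from station import *
import cv2,numpy as np
o=get_obs();print({k:np.round(v,3).tolist() for k,v in o.items()})
for n in("scene","side"):
    im=get_image(n);cv2.imwrite(f"pics/{n}0.png",im[:,:,::-1])
    c=get_calibration(n);print(n,c)
    for q in("box","cover","post_left","post_right","meter","stand","pack"):
        print(q,[(round(d["confidence"],2),np.round(d["rect"]).tolist()) for d in cut_out(q,n)][:3])
print(get_calibration("wrist"))
E
```

```text
pics
{'t': 0.0, 'q': [1.172, 0.053, 1.614, 0.0, 1.476, -0.119], 'dq': [-0.001, 0.0, 0.002, -0.0, -0.002, 0.001], 'effort': [-0.001, -39.367, -37.019, -0.0, 0.007, -0.0], 'tool_pos': [0.172, 0.6, 0.23], 'tool_rot': [-0.438, -3.11, 0.003], 'contact_force': [-0.407, 0.121, -0.193], 'wrist_torque': [-0.012, 0.03, 0.005], 'grip_force': 0.0, 'opening': 0.085}
scene {'intrinsics': array([[417.7724701 ,   0.        , 274.82714902],
       [  0.        , 417.7724701 , 213.16083171],
       [  0.        ,   0.        ,   1.        ]]), 'world_from_camera': array([[ 0.00158933, -0.80520707,  0.59299161,  1.10786485],
       [ 0.99994863, -0.00465638, -0.00900281,  0.05397639],
       [ 0.01001032,  0.59297546,  0.80515831,  0.82401636],
       [ 0.        ,  0.        ,  0.        ,  1.        ]])}
box [(0.85, [320.0, 229.0, 116.0, 121.0]), (0.36, [134.0, 239.0, 64.0, 44.0])]
cover [(0.93, [316.0, 201.0, 88.0, 49.0]), (0.8, [338.0, 147.0, 44.0, 44.0]), (0.6, [318.0, 227.0, 116.0, 120.0])]
post_left [(0.94, [315.0, 201.0, 89.0, 47.0]), (0.61, [338.0, 148.0, 41.0, 40.0]), (0.36, [318.0, 227.0, 11
[... 1092 characters left out ...]
9.0, 59.0]), (0.77, [340.0, 338.0, 32.0, 69.0])]
stand [(0.82, [317.0, 349.0, 85.0, 68.0])]
pack [(0.8, [291.0, 336.0, 25.0, 56.0]), (0.32, [238.0, 140.0, 34.0, 10.0])]
{'intrinsics': array([[353.21826226,   0.        , 283.6010721 ],
       [  0.        , 353.21826226, 212.45120307],
       [  0.        ,   0.        ,   1.        ]]), 'tool_from_camera': array([[ 2.42966946e-04,  9.65430070e-01,  2.60662081e-01,
         6.61641951e-02],
       [ 9.99999886e-01, -1.27696676e-04, -4.59156568e-04,
         5.52642411e-04],
       [-4.09997877e-04,  2.60662163e-01, -9.65429992e-01,
        -1.42479199e-01],
       [ 0.00000000e+00,  0.00000000e+00,  0.00000000e+00,
         1.00000000e+00]])}
```

View pics/scene0.png

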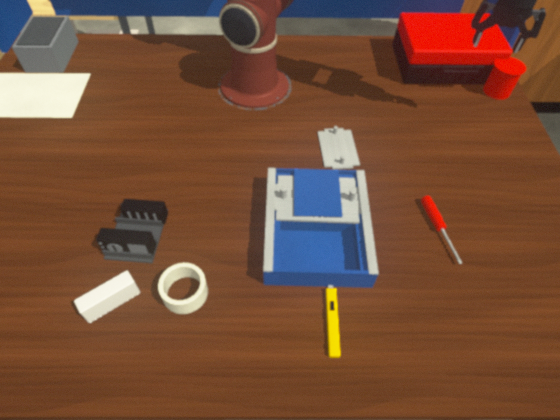

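View pics/side0.png

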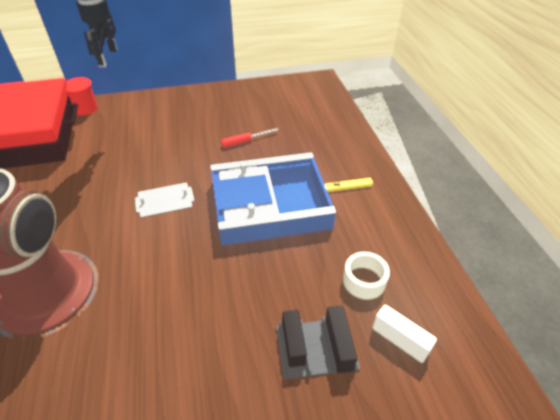

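The scene view shows the meter in the stand's far slot (126,241), facing away from the robot. The pack is behind it (144,209), the box is at (320,229), and the posts are at about (283,193) and (350,195). The white look-alike is at (105,299) and the smaller cover at (338,148).

```bash
cat > h.py <<'E'
from station import *
import cv2,numpy as np
from scipy.optimize import minimize
from scipy.spatial.transform import Rotation as R
def cam(n):
    c=get_calibration(n);K=c["intrinsics"]
    if n=="wrist":
        o=get_obs();T=np.eye(4);T[:3,:3]=R.from_rotvec(o["tool_rot"]).as_matrix();T[:3,3]=o["tool_pos"]
        return K,T@c["tool_from_camera"]
    return K,c["world_from_camera"]
def proj(c,P):
    K,T=c;p=(np.asarray(P)-T[:3,3])@T[:3,:3];p=p*[1,-1,-1];u=p@K.T
    return u[:,:2]/u[:,2:]
def ray(c,uv,z):
    K,T=c;d=np.linalg.solve(K,np.array([uv[0],uv[1],1.]))*[1,-1,-1];d=T[:3,:3]@d
    return T[:3,3]+d*(z-T[2,3])/d[2]
def fit(obs,x0,dims,z0,z1):
    # obs: list of (cam,mask); x0=x,y,yaw
    def pts(p):
        X=np.array([[a*dims[0]/2,b*dims[1]/2,z] for a in(-1,1) for b in(-1,1) for z in(z0,z1)])
        c,s=np.cos(p[2]),np.sin(p[2]);X[:,:2]=X[:,:2]@np.array([[c,s],[-s,c]])+p[:2];return X
    def cost(p):
        t=0
        for c,m in obs:
            h=cv2.convexHull((proj(c,pts(p))*16).round().astype(np.int32))
            g=np.zeros(m.shape,np.uint8);cv2.fillConvexPoly(g,h,1,shift=4);g=g>0
            t+=1-(g&m).sum()/(g|m).sum()
        return t/len(obs)
    best=None
    for dy in(0,.1,-.1):
        s=np.array(x0)+[0,0,dy]
        r=minimize(cost,s,method="Nelder-Mead",options=dict(initial_simplex=s+np.vstack([np.zeros(3),np.diag([.015,.015,.1])]),xatol=2e-4,fatol=1e-4))
        if best is None or r.fun<best.fun:best=r
    return best.x,best.fun
def mask(q,n,near=None):
    L=cut_out(q,n)
    if near is not None:L=sorted(L,key=lambda d:np.hypot(d["rect"][0]-near[0],d["rect"][1]-near[1]))
    return L[0]["region"] if L else None
E
python3 - <<'E'
from h import *
for n in("scene","side"):get_image(n)
S,D=cam("scene"),cam("side")
for q,a,b,d,z0,z1 in(("box",(320,229),(272,198),(.286,.236),0,.063),("meter",(126,241),(340,338),(.034,.115),.006,.061),("pack",(144,209),(291,336),(.034,.098),.006,.054)):
    ms,md=mask(q,"scene",a),mask(q,"side",b)
    x0=list(ray(S,a,(z0+z1)/2)[:2])+[0]
    for o in([(S,ms)],[(D,md)],[(S,ms),(D,md)]):
        x,f=fit(o,x0,d,z0,z1);print(q,x.round(4),round(f,3))
o=get_obs();print(R.from_rotvec(o["tool_rot"]).as_matrix().round(3))
E
```

```text
box [ 0.5539  0.1585 -0.0249] 0.167
box [ 0.5541  0.1635 -0.026 ] 0.149
box [ 0.554   0.1602 -0.0277] 0.163
meter [ 0.6056 -0.2684 -0.1356] 0.151
meter [ 0.6068 -0.2651 -0.1223] 0.071
meter [ 0.6062 -0.2675 -0.1132] 0.117
pack [ 0.5187 -0.2454 -0.1465] 0.192
pack [ 0.5126 -0.247   0.    ] 1.0
pack [ 0.5187 -0.2454 -0.1465] 0.596
[[-0.961  0.276 -0.   ]
 [ 0.276  0.961 -0.   ]
 [ 0.    -0.    -1.   ]]
```

```bash
cat >> h.py <<'E'
def go(pos,heading):
    "offset/twist from the present pose to TCP pos, tool down, tool y at heading (deg); prints too"
    o=get_obs();M=R.from_rotvec(o["tool_rot"]).as_matrix()
    a=np.radians(heading);y=np.array([np.cos(a),np.sin(a),0]);z=np.array([0,0,-1.]);x=np.cross(y,z)
    G=np.stack([x,y,z],1)
    print("go",(M.T@(np.array(pos)-o["tool_pos"])).round(4).tolist(),np.degrees(R.from_matrix(M.T@G).as_rotvec()).round(2).tolist())
E
python3 -c "
from h import *
go([.606,-.2675,.2],-7.5)"
```

```text
go [-0.6563, -0.7147, 0.0313] [-0.0, 0.0, 81.47]
```

```bash
python3 -m crank '[{"offset":[-0.04,-0.044,0],"twist":[0,0,5]},{"offset":[-0.08,-0.088,0],"twist":[0,0,10]},{"offset":[-0.12,-0.131,0],"twist":[0,0,15]},{"offset":[-0.16,-0.175,0],"twist":[0,0,20]},{"offset":[-0.2,-0.218,0],"twist":[0,0,25]},{"offset":[-0.24,-0.262,0.0],"twist":[0,0,30]},{"offset":[-0.28,-0.305,0.0],"twist":[0,0,35]},{"offset":[-0.32,-0.349,0],"twist":[0,0,40]},{"offset":[-0.36,-0.392,0],"twist":[0,0,45]},{"offset":[-0.4,-0.436,0],"twist":[0,0,50]},{"offset":[-0.44,-0.48,0],"twist":[0,0,55]},{"offset":[-0.48,-0.523,0],"twist":[0,0,60]},{"offset":[-0.52,-0.567,0],"twist":[0,0,65]},{"offset":[-0.56,-0.61,0.01],"twist":[0,0,70]},{"offset":[-0.6,-0.654,0.02],"twist":[0,0,75]},{"offset":[-0.64,-0.697,0.03],"twist":[0,0,80]},{"offset":[-0.6563,-0.7147,0.031],"twist":[0,0,81.5]},{"offset":[-0.6563,-0.7147,0.031],"twist":[0,0,81.5]}]' 0.75 40
python3 - <<'E'
from h import *
o=get_obs();print(o["t"],o["tool_pos"],o["q"].round(2) if hasattr(o["q"],"round") else o["q"])
W=cam("wrist");im=get_image("wrist");cv2.imwrite("pics/w1.png",im[:,:,::-1])
c=proj(W,[[.606,-.2675,.061]])[0]
for q,d,z in(("meter",(.034,.115),(.006,.061)),("pack",(.034,.098),(.006,.054))):
    L=cut_out(q,"wrist");print(q,[(round(l["confidence"],2),np.round(l["rect"]).tolist()) for l in L])
    if L:
        x0=list(ray(W,L[0]["rect"][:2],z[1])[:2])+[-.13]
        print(fit([(W,L[0]["region"])],x0,d,*z))
E
```

```text
t: 3.45
tool_pos: [0.6061, -0.269, 0.1996]
tool_rot: [-2.364, -2.068, 0.001]
contact_force: [-0.7, 0.5, -0.4]
opening: 0.0641
grip_force: 0.0
3.45 [ 0.6060726  -0.26897739  0.19956686] [-0.53  0.16  1.55 -0.    1.43 -0.4 ]
meter [(0.91, [430.0, 188.0, 129.0, 124.0]), (0.85, [282.0, 194.0, 50.0, 142.0]), (0.72, [181.0, 180.0, 62.0, 118.0])]
(array([ 0.73245601, -0.28015542,  0.6618845 ]), np.float64(0.07467398764584765))
pack [(0.89, [177.0, 179.0, 62.0, 120.0])]
(array([ 0.51713358, -0.24369624, -0.10438399]), np.float64(0.08571873055382706))
```

View pics/w1.png

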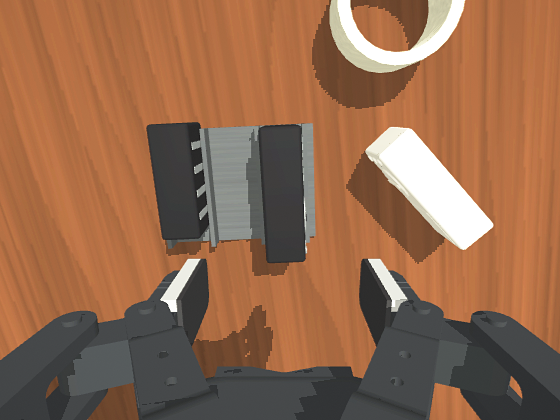

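The wrist view has the meter at (282,194), with the ribbed pack left of it at (177,179) and the white look-alike at (430,188). There is room for the fingers on both sides.

```bash
python3 - <<'E'
from h import *
W=cam("wrist");get_image("wrist");m=mask("meter","wrist",(282,194))
for z in (0,.003): 
  x,f=fit([(W,m)],[.606,-.2675,-.13],(.034,.115),.006+z,.061+z);print(x.round(4),f)
print([ray(W,p,.061).round(4) for p in((260,127),(302,126),(265,262),(307,260))])
go([x[0],x[1],.026],np.degrees(x[2]))
E
```

```text
[ 0.6056 -0.2663 -0.0849] 0.05041169551335911
[ 0.6057 -0.2665 -0.0888] 0.06841411144081766
[array([ 0.5952, -0.2055,  0.061 ]), array([ 0.6276, -0.209 ,  0.061 ]), array([ 0.5828, -0.3176,  0.061 ]), array([ 0.6188, -0.3205,  0.061 ])]
go [-0.0001, -0.0002, 0.1747] [0.02, -0.0, -2.37]
```

```bash
python3 -m crank '[{"offset":[0,0,0.03],"twist":[0,0,-2.4]},{"offset":[0,0,0.08],"twist":[0,0,-2.4]},{"offset":[0,0,0.12],"twist":[0,0,-2.4]},{"offset":[0,0,0.15],"twist":[0,0,-2.4]},{"offset":[0,0,0.17],"twist":[0,0,-2.4]},{"offset":[0,0,0.17],"twist":[0,0,-2.4]}]'
python3 -m crank '[{"offset":[0,0,0],"twist":[0,0,0]},{"offset":[0,0,0],"twist":[0,0,0]},{"offset":[0,0,0],"twist":[0,0,0]},{"offset":[0,0,0],"twist":[0,0,0]},{"offset":[0,0,0],"twist":[0,0,0]},{"offset":[0,0,0],"twist":[0,0,0]}]' 0.2 50
python3 -m crank '[{"offset":[0,0,-0.02],"twist":[0,0,0]},{"offset":[0,0,-0.05],"twist":[0,0,0]},{"offset":[0,0,-0.08],"twist":[0,0,0]},{"offset":[0,0,-0.08],"twist":[0,0,0]}]'
python3 -c "
from h import *
go([.56,-.08,.07],-5)
go([.56,-.08,.025],0)"
```

```text
t: 4.45
tool_pos: [0.605, -0.2664, 0.0289]
tool_rot: [-2.316, -2.119, 0.001]
contact_force: [0.1, -0.3, 0.2]
opening: 0.0641
grip_force: 0.0
t: 5.2
tool_pos: [0.6073, -0.2683, 0.0327]
tool_rot: [2.316, 2.118, 0.001]
contact_force: [-2.1, 0.6, 5.7]
opening: 0.0328
grip_force: 52.3
t: 5.7
tool_pos: [0.6079, -0.2686, 0.1142]
tool_rot: [2.314, 2.115, 0.003]
contact_force: [-0.5, 0.1, -3.0]
opening: 0.0333
grip_force: 51.5
go [0.1836, -0.0649, 0.0433] [0.36, 0.16, -0.13]
go [0.1838, -0.0651, 0.0883] [0.35, 0.18, -5.13]
```

```bash
python3 -m crank '[{"offset":[0.03,-0.01,0],"twist":[0,0,-0.7]},{"offset":[0.08,-0.03,0],"twist":[0,0,-1.8]},{"offset":[0.13,-0.046,0.01],"twist":[0,0,-2.8]},{"offset":[0.17,-0.06,0.03],"twist":[0,0,-3.5]},{"offset":[0.184,-0.065,0.05],"twist":[0,0,-3.5]},{"offset":[0.184,-0.065,0.07],"twist":[0,0,-3.5]},{"offset":[0.184,-0.065,0.079],"twist":[0,0,-3.5]},{"offset":[0.184,-0.065,0.082],"twist":[0,0,-3.5]},{"offset":[0.184,-0.065,0.084],"twist":[0,0,-3.5]},{"offset":[0.184,-0.065,0.084],"twist":[0,0,-3.5]}]'
python3 -c "
from h import *
get_image('side');im=get_image('scene');L=cut_out('meter','side')
print([(round(l['confidence'],2),l['rect']) for l in L])"
```

```text
t: 6.95
tool_pos: [0.5584, -0.079, 0.027]
tool_rot: [2.253, 2.188, 0.001]
contact_force: [0.3, -0.6, -3.6]
opening: 0.0331
grip_force: 51.3
[(0.97, [405.2, 333.4, 59.7, 56.1]), (0.75, [295.5, 272.5, 18.3, 42.0])]
```

```bash
python3 -m crank '[{"offset":[0,0,0.001],"twist":[0,0,0]},{"offset":[0,0,0.002],"twist":[0,0,0]}]'; python3 -m crank '[{"offset":[0,0,0],"twist":[0,0,0]},{"offset":[0,0,0],"twist":[0,0,0]},{"offset":[0,0,0],"twist":[0,0,0]},{"offset":[0,0,0],"twist":[0,0,0]}]' 0.75
python3 -m crank '[{"offset":[0,0,-0.008],"twist":[0,0,0]},{"offset":[0,0,-0.016],"twist":[0,0,0]}]'
```

```text
t: 7.35
tool_pos: [0.5582, -0.0786, 0.0267]
tool_rot: [2.253, 2.19, -0.001]
contact_force: [-8.1, 1.3, 14.6]
opening: 0.0333
grip_force: 53.4
t: 7.85
tool_pos: [0.5577, -0.0784, 0.0242]
tool_rot: [-2.253, -2.19, 0.0]
contact_force: [1.2, -0.3, -0.5]
opening: 0.0645
grip_force: 0.0
t: 8.1
tool_pos: [0.5579, -0.0784, 0.041]
tool_rot: [2.253, 2.189, 0.0]
contact_force: [0.1, 0.1, 0.1]
opening: 0.0643
grip_force: 0.0
```

```bash
python3 -m crank '[{"offset":[0,-0.01,0],"twist":[0,0,0]},{"offset":[0,-0.018,0],"twist":[0,0,0]},{"offset":[0,-0.026,0],"twist":[0,0,0]},{"offset":[0,-0.034,0],"twist":[0,0,0]},{"offset":[0,-0.042,0],"twist":[0,0,0]},{"offset":[0,-0.048,0],"twist":[0,0,0]},{"offset":[0,-0.054,0],"twist":[0,0,0]},{"offset":[0,-0.054,0],"twist":[0,0,0]}]'
python3 -m crank '[{"offset":[0,0,-0.05],"twist":[0,0,0]},{"offset":[0,0,-0.1],"twist":[0,0,0]},{"offset":[0,0,-0.13],"twist":[0,0,0]},{"offset":[0,0,-0.13],"twist":[0,0,0]}]' 1
python3 - <<'E'
from h import *
W=cam("wrist");im=get_image("wrist");cv2.imwrite("pics/w2.png",im[:,:,::-1])
L=cut_out("meter","wrist");print([(round(l["confidence"],2),np.round(l["rect"]).tolist()) for l in L])
x,f=fit([(W,L[0]["region"])],[.515,-.079,-.02],(.055,.115),0,.034);print(x,f)
go([x[0],x[1],.01],np.degrees(x[2]))
E
```

```text
t: 9.1
tool_pos: [0.5031, -0.0768, 0.04]
tool_rot: [-2.253, -2.189, 0.001]
contact_force: [0.1, -0.1, 0.3]
opening: 0.0637
grip_force: 0.0
t: 9.6
tool_pos: [0.5059, -0.0775, 0.1739]
tool_rot: [2.248, 2.186, 0.005]
contact_force: [0.9, -0.5, 0.7]
opening: 0.0854
grip_force: 0.0
[(0.81, [292.0, 193.0, 68.0, 137.0]), (0.33, [504.0, 250.0, 107.0, 117.0])]
[ 0.51198014 -0.07541102 -0.03628071] 0.04217629692113034
go [0.0016, 0.0085, 0.1597] [-0.04, -0.01, 0.45]
```

View pics/w2.png

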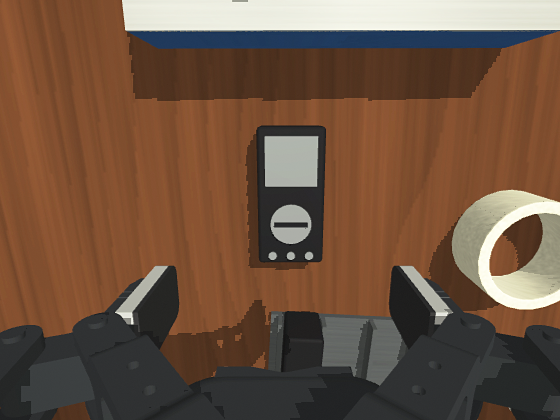

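The meter lies face up at (292,193), screen and dial visible, well clear of the stand and box.

```bash
python3 -m crank '[{"offset":[0.0016,0.0085,0.05],"twist":[0,0,0.4]},{"offset":[0.0016,0.0085,0.1],"twist":[0,0,0.4]},{"offset":[0.0016,0.0085,0.14],"twist":[0,0,0.4]},{"offset":[0.0016,0.0085,0.162],"twist":[0,0,0.4]},{"offset":[0.0016,0.0085,0.162],"twist":[0,0,0.4]}]'
python3 -m crank '[{"offset":[0,0,0],"twist":[0,0,0]},{"offset":[0,0,0],"twist":[0,0,0]},{"offset":[0,0,0],"twist":[0,0,0]},{"offset":[0,0,0],"twist":[0,0,0]},{"offset":[0,0,0],"twist":[0,0,0]}]' 0.4 50
python3 -m crank '[{"offset":[0,0,-0.03],"twist":[0,0,0]},{"offset":[0,0,-0.08],"twist":[0,0,0]},{"offset":[0,0,-0.13],"twist":[0,0,0]},{"offset":[0,0,-0.18],"twist":[0,0,0]},{"offset":[0,0,-0.18],"twist":[0,0,0]}]'
python3 -c "
from h import *
go([.5,.05,.2],-1.5)"
```

```text
t: 10.32
tool_pos: [0.5086, -0.0744, 0.0041]
tool_rot: [-2.255, -2.176, 0.007]
contact_force: [0.8, -0.2, -0.4]
opening: 0.0856
grip_force: 0.0
t: 10.95
tool_pos: [0.5134, -0.0758, 0.0098]
tool_rot: [2.259, 2.18, 0.002]
contact_force: [-0.2, 0.5, 6.7]
opening: 0.0543
grip_force: 56.5
t: 11.58
tool_pos: [0.5147, -0.0762, 0.1929]
tool_rot: [2.255, 2.176, 0.007]
contact_force: [0.5, -0.1, -3.8]
opening: 0.054
grip_force: 55.6
go [0.1256, -0.0191, -0.0075] [0.51, 0.13, -0.53]
```

```bash
python3 -m crank '[{"offset":[0.05,0.024,0],"twist":[0,0,0]},{"offset":[0.1,0.047,0],"twist":[0,0,-0.5]},{"offset":[0.15,0.07,0],"twist":[0,0,-0.5]},{"offset":[0.2,0.094,0],"twist":[0,0,-0.5]},{"offset":[0.23,0.112,0],"twist":[0,0,-0.5]},{"offset":[0.23,0.112,0],"twist":[0,0,-0.5]}]'
python3 - <<'E'
from h import *
o=get_obs();print(o["tool_pos"],o["opening"])
W=cam("wrist");im=get_image("wrist").copy()
def bx(P,b=(.554,.1602,-.0265)):
    P=np.array(P,float);c,s=np.cos(b[2]),np.sin(b[2]);P[:,:2]=P[:,:2]@np.array([[c,s],[-s,c]])+b[:2];return P
for poly,col in(([[2,-85,50],[132,-85,50],[132,85,50],[2,85,50]],(255,0,0)),([[-146,-118,63],[140,-118,63],[140,118,63],[-146,118,63]],(0,255,0)),([[-146,-55,63],[-4,-55,63],[-4,55,63],[-146,55,63]],(255,0,255))):
    cv2.polylines(im,[proj(W,bx(np.array(poly)/1000)).round().astype(int)],True,col,1)
cv2.imwrite("pics/w3.png",im[:,:,::-1])
E
```

```text
t: 12.32
tool_pos: [0.6313, 0.1522, 0.1844]
tool_rot: [-2.245, -2.193, 0.006]
contact_force: [-0.7, -0.5, -3.9]
opening: 0.054
grip_force: 55.4
[0.63130361 0.15224107 0.18436281] 0.053965809806023946
```

View pics/w3.png

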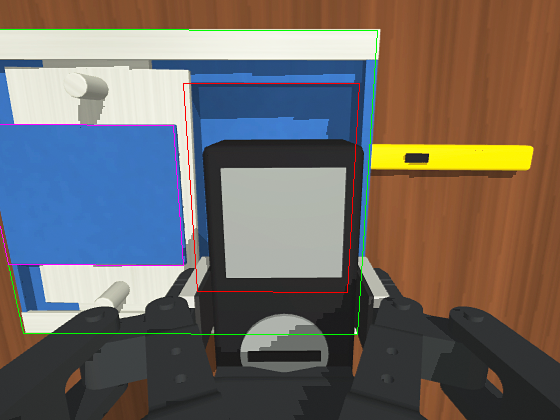

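The overlay matches the box. The meter is held face up over the well, and the posts show at (87,85) and (112,295).

```bash
python3 -c "
from h import *
go([.626,.158,.022],-1.5)"
```

```text
go [0.0072, -0.0042, 0.1627] [-0.31, 0.07, 0.06]
```

```bash
python3 -m crank '[{"offset":[0.007,-0.0042,0.03],"twist":[0,0,0]},{"offset":[0.007,-0.0042,0.07],"twist":[0,0,0]},{"offset":[0.007,-0.0042,0.11],"twist":[0,0,0]},{"offset":[0.007,-0.0042,0.14],"twist":[0,0,0]},{"offset":[0.007,-0.0042,0.155],"twist":[0,0,0]},{"offset":[0.007,-0.0042,0.16],"twist":[0,0,0]},{"offset":[0.007,-0.0042,0.16],"twist":[0,0,0]}]'
```

```text
t: 13.25
tool_pos: [0.6289, 0.1573, 0.0291]
tool_rot: [2.251, 2.191, 0.001]
contact_force: [0.2, 0.4, -2.8]
opening: 0.0541
grip_force: 55.3
```

```bash
python3 -m crank '[{"offset":[0,0,0.003],"twist":[0,0,0]},{"offset":[0,0,0.005],"twist":[0,0,0]},{"offset":[0,0,0.005],"twist":[0,0,0]}]'
python3 -m crank '[{"offset":[0,0,0.002],"twist":[0,0,0]},{"offset":[0,0,0.002],"twist":[0,0,0]}]'
```

```text
t: 13.62
tool_pos: [0.6284, 0.1575, 0.0235]
tool_rot: [2.251, 2.192, 0.0]
contact_force: [-0.2, 0.3, -3.5]
opening: 0.0537
grip_force: 55.3
t: 13.88
tool_pos: [0.6282, 0.1575, 0.0211]
tool_rot: [-2.251, -2.191, 0.001]
contact_force: [-0.0, -0.9, -3.3]
opening: 0.0542
grip_force: 55.3
```

```bash
python3 -m crank '[{"offset":[0,0,0.0015],"twist":[0,0,0]},{"offset":[0,0,0.0015],"twist":[0,0,0]}]'
python3 -m crank '[{"offset":[0,0,0],"twist":[0,0,0]},{"offset":[0,0,0],"twist":[0,0,0]},{"offset":[0,0,0],"twist":[0,0,0]}]' 0.8
python3 -m crank '[{"offset":[0,0,-0.03],"twist":[0,0,0]},{"offset":[0,0,-0.08],"twist":[0,0,0]},{"offset":[0,-0.05,-0.13],"twist":[0,0,0]},{"offset":[0,-0.1,-0.17],"twist":[0,0,0]},{"offset":[0,-0.12,-0.19],"twist":[0,0,0]},{"offset":[0,-0.12,-0.19],"twist":[0,0,0]}]' 0
python3 - <<'E'
from h import *
o=get_obs();W=cam("wrist");im=get_image("wrist");cv2.imwrite("pics/w4.png",im[:,:,::-1]);print(o["tool_pos"])
for q in("meter","post_left"):
    print(q,[(round(l["confidence"],2),np.round(l["rect"]).tolist()) for l in cut_out(q,"wrist")])
E
```

```text
t: 14.12
tool_pos: [0.6285, 0.1575, 0.0199]
tool_rot: [2.251, 2.191, 0.0]
contact_force: [0.3, 0.3, -2.2]
opening: 0.0535
grip_force: 55.4
t: 14.5
tool_pos: [0.6288, 0.1576, 0.0204]
tool_rot: [2.25, 2.191, 0.001]
contact_force: [0.6, 0.3, -1.0]
opening: 0.0687
grip_force: 0.0
t: 15.25
tool_pos: [0.509, 0.1612, 0.2132]
tool_rot: [2.247, 2.19, 0.009]
contact_force: [-0.5, -0.3, -0.6]
opening: 0.0
grip_force: 0.0
[0.50895547 0.16120454 0.21317754]
meter [(0.8, [411.0, 189.0, 78.0, 127.0])]
post_left [(0.8, [267.0, 188.0, 168.0, 229.0])]
```

View pics/w4.png

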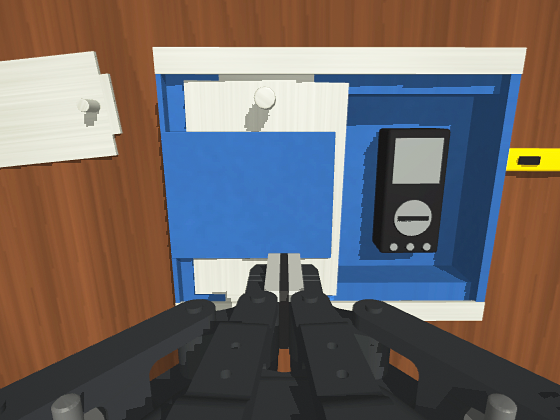

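The meter lies face up in the well (411,189). The left post top is at (264,97), and the right post is hidden behind the fingers.

```bash
cat >> h.py <<'E'
B=np.array([.556,.160,-.0265])
def tob(p):
    c,s=np.cos(B[2]),np.sin(B[2]);d=np.asarray(p)[:2]-B[:2];return np.array([c*d[0]+s*d[1],-s*d[0]+c*d[1]])
def fromb(x,y):
    c,s=np.cos(B[2]),np.sin(B[2]);return B[:2]+[c*x-s*y,s*x+c*y]
E
python3 - <<'E'
from h import *
W=cam("wrist")
print("post L",tob(ray(W,(264,97),.086)))
for p in((526,48),(484,320),(153,47)):print("lip corner",tob(ray(W,p,.063)).round(4))
print("hood corner",tob(ray(W,(336,132),.063)),tob(ray(W,(331,259),.063)))
im=get_image("scene")
print("scene posts",[tob(ray(cam("scene"),p,.080)).round(3) for p in((283,192),(350,194))])
o=get_obs();print("tool",tob(o["tool_pos"]))
p=fromb(-.105,.08);go([*p,.12],-1.5)
E
```

```text
post L [-0.06171608  0.07963362]
lip corner [0.1341 0.1158]
lip corner [ 0.1366 -0.1145]
lip corner [-0.1457  0.1166]
hood corner [-0.0060387   0.05431259] [-0.00623869 -0.05423811]
scene posts [array([-0.054, -0.08 ]), array([-0.054,  0.073])]
tool [-0.0475871  -0.00083104]
go [0.0808, -0.0573, 0.0882] [-0.14, 0.03, -0.05]
```

```bash
python3 -m crank '[{"offset":[0.03,-0.03,0.02],"twist":[0,0,0]},{"offset":[0.06,-0.057,0.05],"twist":[0,0,0]},{"offset":[0.08,-0.057,0.09],"twist":[0,0,0]},{"offset":[0.08,-0.057,0.12],"twist":[0,0,0]},{"offset":[0.08,-0.057,0.14],"twist":[0,0,0]},{"offset":[0.08,-0.057,0.14],"twist":[0,0,0]},{"offset":[0.08,-0.057,0.14],"twist":[0,0,0]}]' 0
python3 -m crank '[{"offset":[0,0.01,0],"twist":[0,0,0]},{"offset":[0,0.02,0],"twist":[0,0,0]},{"offset":[0,0.03,0],"twist":[0,0,0]},{"offset":[0,0.034,0],"twist":[0,0,0]},{"offset":[0,0.034,0],"twist":[0,0,0]}]'
python3 - <<'E'
from h import *
o=get_obs();print("tool",tob(o["tool_pos"]),o["tool_pos"])
for n in("scene","side"):
    im=get_image(n);c=cam(n)
    u=proj(c,[[*fromb(-.05,0),.07]])[0].astype(int);k=im[u[1]-45:u[1]+45,u[0]-65:u[0]+65];print(n,u)
    cv2.imwrite(f"pics/{n}1.png",cv2.resize(k,None,fx=3,fy=3,interpolation=cv2.INTER_CUBIC)[:,:,::-1])
a,b=[cv2.imread(f"pics/{n}1.png") for n in("scene","side")];cv2.imwrite("pics/both1.png",np.vstack([a,b]))
E
```

```text
t: 16.32
tool_pos: [0.4541, 0.2422, 0.0698]
tool_rot: [-2.251, -2.191, 0.0]
contact_force: [-0.0, 0.7, 0.2]
opening: -0.0
grip_force: 0.0
t: 16.95
tool_pos: [0.4881, 0.2412, 0.0698]
tool_rot: [2.251, 2.191, 0.001]
contact_force: [0.5, -0.8, -0.4]
opening: 0.0005
grip_force: 0.0
tool [-0.07001869  0.07938235] [0.48810928 0.24120976 0.06982383]
scene [317 197]
side [251 187]
```

View pics/both1.png

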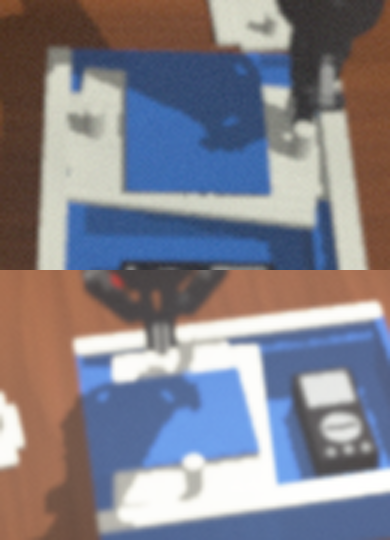

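The cover's left end now leads: its front edge is skewed in the scene crop. The right post top is at side-crop (192,192), which is full-image (250,206). The left post top is at scene full-image (353,195).

```bash
python3 - <<'E'
from h import *
print("R side",tob(ray(cam("side"),(250,206),.086)).round(4),"L scene",tob(ray(cam("scene"),(353,194.5),.086)).round(4))
S=cam("scene")
for p in((70,202),(315,225)):print("edge",tob(ray(S,(317-65+p[0]/3,197-45+p[1]/3),.056)).round(4))
E
```

```text
R side [-0.0645 -0.0815] L scene [-0.0475  0.0789]
edge [ 0.0061 -0.0962]
edge [0.0213 0.0867]
```

```bash
python3 -m crank '[{"offset":[0,-0.025,0],"twist":[0,0,0]},{"offset":[-0.03,-0.028,-0.01],"twist":[0,0,0]},{"offset":[-0.08,-0.028,-0.01],"twist":[0,0,0]},{"offset":[-0.13,-0.028,-0.01],"twist":[0,0,0]},{"offset":[-0.16,-0.028,0],"twist":[0,0,0]},{"offset":[-0.16,-0.025,0],"twist":[0,0,0]},{"offset":[-0.16,-0.016,0],"twist":[0,0,0]},{"offset":[-0.16,-0.006,0],"twist":[0,0,0]},{"offset":[-0.16,0.004,0],"twist":[0,0,0]},{"offset":[-0.16,0.012,0],"twist":[0,0,0]},{"offset":[-0.16,0.012,0],"twist":[0,0,0]}]' 0
python3 - <<'E'
from h import *
o=get_obs();print("tool",tob(o["tool_pos"]),o["tool_pos"])
S=cam("scene");im=get_image("scene")
# cover front edge: per line of constant box y, find white->blue transition along box x
for y in(-.075,-.06,.06,.075):
    xs=np.arange(-.02,.13,.0005);uv=proj(S,[[*fromb(x,y),.056] for x in xs]).astype(np.float32)
    v=cv2.remap(im,uv[None],None,cv2.INTER_LINEAR)[0].astype(int)
    r=v[:,0];g=np.convolve(r,np.r_[np.ones(12),-np.ones(12)],"valid");i=g.argmin();print(y,"edge",xs[i+12].round(4),g[i])
    i=g.argmax()
E
```

```text
t: 18.42
tool_pos: [0.4963, 0.0812, 0.07]
tool_rot: [2.25, 2.191, 0.001]
contact_force: [-0.1, -0.6, 0.7]
opening: 0.0003
grip_force: 0.0
tool [-0.05757922 -0.08033996] [0.49631224 0.08121392 0.06998792]
-0.075 edge 0.035 -1092.0
-0.06 edge 0.0335 -1043.0
0.06 edge 0.0205 -1065.0
0.075 edge 0.0195 -1053.0
```

```bash
cat > e.py <<'E'
from h import *
o=get_obs();print("t",o["t"],"tool",tob(o["tool_pos"]).round(4),o["tool_pos"][2].round(4),np.round(o["contact_force"],1))
S=cam("scene");im=get_image("scene");E=[]
ys=np.array([-.075,-.065,.065,.075])
for y in ys:
    xs=np.arange(-.02,.15,.0005);uv=proj(S,[[*fromb(x,y),.056] for x in xs]).astype(np.float32)
    r=cv2.remap(im,uv[None],None,cv2.INTER_LINEAR)[0][:,0].astype(int)
    g=np.convolve(r,np.r_[np.ones(12),-np.ones(12)],"valid");E.append(xs[g.argmin()+12]-.066)
k=np.polyfit(ys,E,1);print(np.round(E,4),"L",round(np.polyval(k,.08),4),"R",round(np.polyval(k,-.08),4))
E
python3 -m crank '[{"offset":[0,-0.025,0],"twist":[0,0,0]},{"offset":[0.03,-0.027,-0.01],"twist":[0,0,0]},{"offset":[0.08,-0.027,-0.01],"twist":[0,0,0]},{"offset":[0.13,-0.027,-0.01],"twist":[0,0,0]},{"offset":[0.16,-0.027,0],"twist":[0,0,0]},{"offset":[0.16,-0.015,0],"twist":[0,0,0]},{"offset":[0.16,-0.002,0],"twist":[0,0,0]},{"offset":[0.16,0.008,0],"twist":[0,0,0]},{"offset":[0.16,0.013,0],"twist":[0,0,0]},{"offset":[0.16,-0.01,0],"twist":[0,0,0]},{"offset":[0.13,-0.013,-0.01],"twist":[0,0,0]},{"offset":[0.08,-0.013,-0.01],"twist":[0,0,0]},{"offset":[0.03,-0.013,-0.01],"twist":[0,0,0]},{"offset":[0,-0.013,0],"twist":[0,0,0]},{"offset":[0,-0.003,0],"twist":[0,0,0]},{"offset":[0,0.009,0],"twist":[0,0,0]},{"offset":[0,0.019,0],"twist":[0,0,0]},{"offset":[0,0.025,0],"twist":[0,0,0]},{"offset":[0,0.025,0],"twist":[0,0,0]}]' 0
python3 e.py
```

```text
t: 20.85
tool_pos: [0.5211, 0.0809, 0.07]
tool_rot: [2.25, 2.192, 0.001]
contact_force: [0.6, -0.2, 0.3]
opening: -0.0001
grip_force: 0.0
t 20.85 tool [-0.0328 -0.08  ] 0.07 [ 0.6 -0.2  0.3]
[-0.007  -0.0075 -0.0195 -0.02  ] L -0.0206 R -0.0064
```

```bash
python3 -m crank '[{"offset":[0,-0.025,0],"twist":[0,0,0]},{"offset":[0.03,-0.027,-0.01],"twist":[0,0,0]},{"offset":[0.08,-0.027,-0.01],"twist":[0,0,0]},{"offset":[0.13,-0.027,-0.01],"twist":[0,0,0]},{"offset":[0.16,-0.027,0],"twist":[0,0,0]},{"offset":[0.16,-0.015,0],"twist":[0,0,0]},{"offset":[0.16,-0.002,0],"twist":[0,0,0]},{"offset":[0.16,0.008,0],"twist":[0,0,0]},{"offset":[0.16,0.013,0],"twist":[0,0,0]},{"offset":[0.16,-0.01,0],"twist":[0,0,0]},{"offset":[0.13,-0.013,-0.01],"twist":[0,0,0]},{"offset":[0.08,-0.013,-0.01],"twist":[0,0,0]},{"offset":[0.03,-0.013,-0.01],"twist":[0,0,0]},{"offset":[0,-0.013,0],"twist":[0,0,0]},{"offset":[0,-0.003,0],"twist":[0,0,0]},{"offset":[0,0.009,0],"twist":[0,0,0]},{"offset":[0,0.019,0],"twist":[0,0,0]},{"offset":[0,0.025,0],"twist":[0,0,0]},{"offset":[0,0.025,0],"twist":[0,0,0]}]' 0
python3 e.py
```

```text
t: 23.28
tool_pos: [0.5461, 0.0802, 0.07]
tool_rot: [2.249, 2.192, 0.001]
contact_force: [-0.2, -0.6, -0.4]
opening: -0.0002
grip_force: 0.0
t 23.275 tool [-0.0078 -0.08  ] 0.07 [-0.2 -0.6 -0.4]
[0.0185 0.018  0.0065 0.006 ] L 0.0054 R 0.0191
```

```bash
python3 -m crank '[{"offset":[0,-0.025,0],"twist":[0,0,0]},{"offset":[0.03,-0.027,-0.01],"twist":[0,0,0]},{"offset":[0.08,-0.027,-0.01],"twist":[0,0,0]},{"offset":[0.13,-0.027,-0.01],"twist":[0,0,0]},{"offset":[0.16,-0.027,0],"twist":[0,0,0]},{"offset":[0.16,-0.015,0],"twist":[0,0,0]},{"offset":[0.16,-0.002,0],"twist":[0,0,0]},{"offset":[0.16,0.008,0],"twist":[0,0,0]},{"offset":[0.16,0.013,0],"twist":[0,0,0]},{"offset":[0.16,-0.01,0],"twist":[0,0,0]},{"offset":[0.13,-0.013,-0.01],"twist":[0,0,0]},{"offset":[0.08,-0.013,-0.01],"twist":[0,0,0]},{"offset":[0.03,-0.013,-0.01],"twist":[0,0,0]},{"offset":[0,-0.013,0],"twist":[0,0,0]},{"offset":[0,-0.003,0],"twist":[0,0,0]},{"offset":[0,0.009,0],"twist":[0,0,0]},{"offset":[0,0.019,0],"twist":[0,0,0]},{"offset":[0,0.025,0],"twist":[0,0,0]},{"offset":[0,0.025,0],"twist":[0,0,0]}]' 0
python3 e.py
```

```text
t: 25.7
tool_pos: [0.5711, 0.0796, 0.07]
tool_rot: [2.249, 2.192, 0.001]
contact_force: [-1.0, -0.4, -0.4]
opening: -0.0002
grip_force: 0.0
t 25.7 tool [ 0.0172 -0.08  ] 0.07 [-1.  -0.4 -0.4]
[0.043  0.0425 0.0335 0.0325] L 0.0323 R 0.0434
```

```bash
python3 -m crank '[{"offset":[0,-0.025,0],"twist":[0,0,0]},{"offset":[0.03,-0.027,-0.01],"twist":[0,0,0]},{"offset":[0.08,-0.027,-0.01],"twist":[0,0,0]},{"offset":[0.13,-0.027,-0.01],"twist":[0,0,0]},{"offset":[0.16,-0.027,0],"twist":[0,0,0]},{"offset":[0.16,-0.015,0],"twist":[0,0,0]},{"offset":[0.16,-0.002,0],"twist":[0,0,0]},{"offset":[0.16,0.008,0],"twist":[0,0,0]},{"offset":[0.16,0.013,0],"twist":[0,0,0]},{"offset":[0.16,-0.01,0],"twist":[0,0,0]},{"offset":[0.13,-0.013,-0.01],"twist":[0,0,0]},{"offset":[0.08,-0.013,-0.01],"twist":[0,0,0]},{"offset":[0.03,-0.013,-0.01],"twist":[0,0,0]},{"offset":[0,-0.013,0],"twist":[0,0,0]},{"offset":[0,-0.003,0],"twist":[0,0,0]},{"offset":[0,0.009,0],"twist":[0,0,0]},{"offset":[0,0.018,0],"twist":[0,0,0]},{"offset":[0,0.018,0],"twist":[0,0,0]}]' 0
python3 e.py
```

```text
t: 28.0
tool_pos: [0.5895, 0.0793, 0.0702]
tool_rot: [2.249, 2.192, 0.002]
contact_force: [0.9, 0.6, 0.0]
opening: 0.0002
grip_force: 0.0
t 28.0 tool [ 0.0356 -0.0798] 0.0702 [0.9 0.6 0. ]
[0.0615 0.0615 0.0575 0.0575] L 0.0572 R 0.0618
```

```bash
python3 -m crank '[{"offset":[0,-0.02,0],"twist":[0,0,0]},{"offset":[0.03,-0.022,-0.01],"twist":[0,0,0]},{"offset":[0.08,-0.022,-0.01],"twist":[0,0,0]},{"offset":[0.13,-0.022,-0.01],"twist":[0,0,0]},{"offset":[0.16,-0.02,0],"twist":[0,0,0]},{"offset":[0.16,-0.012,0],"twist":[0,0,0]},{"offset":[0.16,-0.004,0],"twist":[0,0,0]},{"offset":[0.16,0.002,0],"twist":[0,0,0]},{"offset":[0.16,0.006,0],"twist":[0,0,0]},{"offset":[0.16,-0.012,0],"twist":[0,0,0]},{"offset":[0.13,-0.015,-0.01],"twist":[0,0,0]},{"offset":[0.08,-0.015,-0.01],"twist":[0,0,0]},{"offset":[0.03,-0.015,-0.01],"twist":[0,0,0]},{"offset":[0,-0.013,0],"twist":[0,0,0]},{"offset":[0,-0.003,0],"twist":[0,0,0]},{"offset":[0,0.003,0],"twist":[0,0,0]},{"offset":[0,0.007,0],"twist":[0,0,0]},{"offset":[0,0.007,0],"twist":[0,0,0]}]' 0
python3 e.py
```

```text
t: 30.3
tool_pos: [0.5956, 0.0791, 0.0701]
tool_rot: [2.249, 2.193, 0.0]
contact_force: [-0.5, 0.6, 0.5]
opening: -0.0
grip_force: 0.5
t 30.3 tool [ 0.0418 -0.0798] 0.0701 [-0.5  0.6  0.5]
[0.0645 0.0645 0.064  0.064 ] L 0.064 R 0.0645
```

```bash
python3 -m crank '[{"offset":[0,0.001,0],"twist":[0,0,0]},{"offset":[0,0.003,0],"twist":[0,0,0]},{"offset":[0,0.003,0],"twist":[0,0,0]}]'
python3 -m crank '[{"offset":[0,0.001,0],"twist":[0,0,0]},{"offset":[0,0.003,0],"twist":[0,0,0]},{"offset":[0,0.003,0],"twist":[0,0,0]}]'
```

```text
t: 30.72
tool_pos: [0.5982, 0.0786, 0.0698]
tool_rot: [-2.25, -2.191, -0.0]
contact_force: [-2.7, 0.7, 1.3]
opening: 0.0003
grip_force: 1.4
t: 31.1
tool_pos: [0.5987, 0.0786, 0.0697]
tool_rot: [-2.247, -2.188, 0.007]
contact_force: [-12.8, 2.5, 8.6]
opening: 0.0001
grip_force: 6.5
```

```bash
python3 -m crank '[{"offset":[0,-0.02,0],"twist":[0,0,0]},{"offset":[0.03,-0.024,-0.01],"twist":[0,0,0]},{"offset":[0.08,-0.024,-0.01],"twist":[0,0,0]},{"offset":[0.13,-0.024,-0.01],"twist":[0,0,0]},{"offset":[0.16,-0.022,0],"twist":[0,0,0]},{"offset":[0.16,-0.014,0],"twist":[0,0,0]},{"offset":[0.16,-0.008,0],"twist":[0,0,0]},{"offset":[0.16,-0.004,0],"twist":[0,0,0]},{"offset":[0.16,-0.001,0],"twist":[0,0,0]},{"offset":[0.16,0,0],"twist":[0,0,0]}]' 0
python3 e.py
```

```text
t: 32.35
tool_pos: [0.6029, 0.2372, 0.0698]
tool_rot: [-2.248, -2.187, 0.01]
contact_force: [-13.6, -0.8, 8.4]
opening: 0.0003
grip_force: 6.8
t 32.35 tool [0.0448 0.0784] 0.0698 [-13.6  -0.8   8.4]
[0.0645 0.0645 0.064  0.064 ] L 0.064 R 0.0645
```

```bash
python3 -m crank '[{"offset":[0,-0.02,0],"twist":[0,0,0]},{"offset":[-0.03,-0.024,-0.01],"twist":[0,0,0]},{"offset":[-0.08,-0.024,-0.01],"twist":[0,0,0]},{"offset":[-0.13,-0.024,-0.01],"twist":[0,0,0]},{"offset":[-0.16,-0.022,0],"twist":[0,0,0]},{"offset":[-0.16,-0.014,0],"twist":[0,0,0]},{"offset":[-0.16,-0.008,0],"twist":[0,0,0]},{"offset":[-0.16,-0.004,0],"twist":[0,0,0]},{"offset":[-0.16,-0.001,0],"twist":[0,0,0]},{"offset":[-0.16,0,0],"twist":[0,0,0]}]' 0
python3 -m crank '[{"offset":[0,-0.02,0],"twist":[0,0,0]},{"offset":[0.03,-0.024,-0.04],"twist":[0,0,0]},{"offset":[0.07,-0.03,-0.09],"twist":[0,0,0]},{"offset":[0.08,-0.03,-0.15],"twist":[0,0,0]},{"offset":[0.08,-0.03,-0.17],"twist":[0,0,0]},{"offset":[0.08,-0.03,-0.17],"twist":[0,0,0]}]'
python3 - <<'E'
from h import *
im=get_image("wrist");cv2.imwrite("pics/w5.png",im[:,:,::-1])
E
```

```text
t: 33.65
tool_pos: [0.5988, 0.0791, 0.0701]
tool_rot: [-2.246, -2.19, 0.009]
contact_force: [-13.1, -0.7, 9.2]
opening: 0.0002
grip_force: 6.6
t: 34.4
tool_pos: [0.5743, 0.1595, 0.2417]
tool_rot: [2.248, 2.191, 0.005]
contact_force: [0.5, 0.2, -0.5]
opening: 0.0
grip_force: 0.0
```

View pics/w5.png

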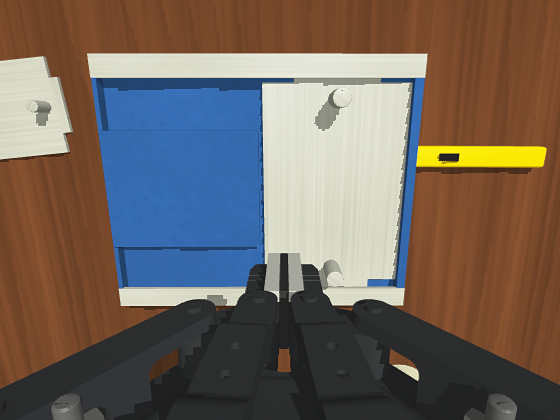

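```bash
python3 - <<'E'
from h import *
W=cam("wrist");print(tob(ray(W,(342,97),.086)),tob(ray(W,(332,267),.086)),"far outer",tob(ray(W,(427,55),.063)),tob(ray(W,(88,55),.063)))
print("edge",tob(ray(W,(412,84),.056)),tob(ray(W,(395,279),.056)),"rear",tob(ray(W,(263,84),.056)),tob(ray(W,(263,285),.056)))
E
```

```text
[0.06355322 0.08148443] [ 0.06084782 -0.06484323] far outer [0.13659105 0.11604117] [-0.14609808  0.11598071]
edge [0.12864801 0.09383144] [ 0.1291092  -0.09113852] rear [-0.00087849  0.09380132] [-0.00373998 -0.09780599]
```

The cover looks straight and against the stop: both front edges are at 129 mm in the box frame, with a measured bias of about −3 mm. Both posts met the stop with about 13 N at the same tool position, and the robot is clear. Handing in.

```bash
python3 -c "
from station import *
print(finish_job())"
```

```text
the job is handed in; nothing more can be done
None
```

I handed the job in at about 34 s: the meter lies face up in the well and the cover is shut, with both posts pushed against the far stop; the judge's verdict was not shown.

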